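# Press the peeler and the gas lighter home in the slanted tool case

### The arm

A 6-joint arm with a two-finger parallel gripper is mounted at the origin on a cart in front of the work surface, level with it; the furniture and walls round the work are solid. World frame = base frame: x ahead of the robot, y to its left, z up, the work surface at z = 0. Lengths are in mm, angles in rad, forces in N, time in s.
With the tool pointing down it reaches from about 300 to 850 mm from the base axis. Payload 5.4 kg.
Tool frame: the origin (TCP) lies between the finger pads; the fingertips stand 14 mm ahead of it and the grasp point (between the pads) lies 5 mm behind it; z points along the fingers, y is the line along which they close (so a half turn about z gives the same grasp; the last joint's range is limited). The gripper opens to 85 mm and grips with 20 to 120 N. Pads are 22 mm wide; open, the fingers measure 114 mm over their backs; the gripper's body (76 mm by 85 mm) begins 54 mm behind the grasp point. The pads swing forward as they close: fully open they stand 13 mm farther back than shut.
Start: joints at [-1.544, 0.158, 1.597, -0, 1.386, -0.21], TCP at [134.868, -558.943, 245.299] pointing down, gripper open.
Joint ranges: [-2.91, 2.91], [-0.94, 2.29], [0.18, 2.7], [-1.29, 4.43], [0.17, 2.64], [-3, 3]. Speed limits (rad/s): [2.57, 2.57, 3.14, 3.14, 3.14, 3.14].

### API

Orientations are given as a unit quaternion [x, y, z, w].
In Python, from workcell import env, viewer, ticket gives the robot as it stands. The module is installed in compiled form; this text tells all that it offers.
- The arm moves only by the tool run_rows, called after "Call:" as name(argument=value, ...), one argument or row to a line, values as JSON. Schema: {"type":"object","properties":{"increments":{"type":"array","items":{"type":"array","items":{"type":"array","items":{"type":"number"},"minItems":4,"maxItems":4},"minItems":1,"maxItems":5},"minItems":1,"maxItems":1},"finger_gap":{"type":"number"},"force":{"type":"number"},"only":{"type":"string"},"quiet":{"type":"boolean"},"lines":{"type":"string"}},"required":["increments"],"additionalProperties":false}. increments is a list that holds a single list of rows (three levels of brackets), with 1 to 5 rows, each of 4 numbers: dx, dy, dz in mm, then a turn about the tool's z in rad; each row shifts and turns the commanded pose from where the row before left it, along the tool's axes as they then stand; what a row does not reach is not made up. A row lasts 1/12 s, in which the tool goes at most 41.7 mm and 0.125 rad, less where a joint would pass 70% of its speed; a pose out of reach is approached as far as the arm can. finger_gap is the finger opening in mm, set as the call begins (left out keeps the last). The fingers move at their own pace and stop on an object; force is the grip in N (left out, the last holds). Time passes only in rows, so rows that do not move let the fingers close. The tool returns the time, the measured TCP pose, the force, the opening and the grip force at its end. only (a regular expression) keeps the lines of the reply that match it, lines (a string "A,B") keeps lines A to B, and quiet returns only ok. Input that does not fit is refused with a message, and nothing moves.
- env.state(): the state, without advancing time (a new reading comes with each control period).
- viewer.snapshot(name): name is "scene" or "top" or "wrist"; returns a dict with "frame" (420x560x3 uint8, red, green, blue), "z_map" (420x560 float32, mm along the optical axis (not along the pixel's ray), 0 where there is no reading), "fov_y" (degrees; the focal length in pixels is half the picture's height over the tangent of half this angle, whatever the lens; pixels are square), "cx", "cy" (the principal point, pixels), "rvec" (rotation vector, rad) and "tvec" (3), from world to camera coordinates, as OpenCV has them. Camera axes: x right, y down, z forward; pixel columns grow to the right and rows downward; lengths in mm; the calibration is good to about 2 mm. A picture is of the moment at which its call begins.
- ticket.sign_off(): hands the job in; it is judged then, once.
Trained networks look in the newest picture that a camera, given by its name, has taken for a name from the list of things; names that differ only in an ending like _2 or _b are one class to them, and where a whole thing is asked for, a point or a joint stands for the part that bears it (a point fixed in the world has none). Each returns a list of dicts, best first, with "score" (0 to 1); they miss things now and then, are a little off and sometimes report something else, mostly with a low value. They report only what shows in the picture. A call takes as long as a camera call.
- viewer.find_in(target, camera): "point" ([x, y, z] in mm, in the coordinates of the camera as it stood for that picture, good to about 4 mm: the middle of the surface that is visible of it).
- viewer.trace(target, camera): "region" (420x560 bool, what is visible of it).
- viewer.landmark_of(target, camera): "point" ([x, y, z] in mm, in the coordinates of the camera as it stood for that picture, good to about 4 mm: a listed point, or the origin of a listed thing).
The state is a dict: "clock": time; "q": joint angles; "qvel": joint speeds; "tau": joint torques, N m; "tool_pos": TCP position; "orientation": TCP orientation; "contact_force": force on the tool from outside, world axes, zero at the start; "ft_torque": the same for the moment, N m; "grip_width": finger opening in mm; "finger_force": force on a finger pad.
Only numpy, scipy, OpenCV 4.12 (cv2) and the standard library are available. Lean on these libraries where they do the work, as an engineer would, in place of code of your own. Each camera call takes 0.05 s, during which the arm holds its last target. There are 200 camera calls.

### The job

Pack the slanted blue tool case: press the yellow peeler fully home into its tight foam cutout, and push the red gas lighter down between the spring jaws beside it until they snap over it and it lies flat on the bottom. Let go of both, and leave the other things where they stand.

Things in the scene. Friction and masses are not known exactly. Their poses are not given: they have to be found in the camera images.
- tray: Insert of the fixed case, tilted 25 deg to face the robot. Origin: centre of the black foam's top face; x up the slope, y left, z out of the face. Foam 150 (x) x 238 (y), yellow floor at z -14, blue rim to z +1. Tool home poses are under peeler, lighter and points; by each grip the floor is bare at least 38 mm either side of the tool's middle, for fingers.
- peeler_slot (a point): Middle of the grip zone of the peeler's cutout (tray x -36, y -32, z -14: on the floor). T-outline: handle part tray y -87 to 22, 29 wide; blade part y 22 to 88, 17 wide. At both handle ends orange spring pads with sloped tops stand 4 mm in from each side, from 1 to 9 mm deep; passing them takes about 10 N in all. Bare for fingers over tray y -56 to -8.
- lighter_clip (a point): Middle of the lighter's clip (tray x 32, y 55, z -14: on the floor). Two pairs of steel jaws at tray y 10 and 100 (each 12 long) slide apart along tray x; gap 25, lips 19 apart at z +5, sloped tops to z +13. They open under about 12 N in all, then snap over the body. The nozzle lies in a groove 16 wide, tray y -114 to -4. Bare for fingers over tray y 40 to 90.
- peeler: Yellow peeler, 170 long, lying on the chest. Origin mid-length, about 1 mm above its rest; x to the blade, z up; at rest x points up 2.5 deg, as the handle's underside slopes. Handle x -85 to 20 (25 wide, 16 to 20 high); blade x 15 to 85, 14 wide, 6 high. Grip the handle across y at x -32. Home in the tray: x along tray +y (same 2.5 deg), z along tray z, origin at tray (-36, 0, -13).
- lighter: Red long-nose gas lighter, 220 long, lying flat on the chest. Origin on its underside, mid-length, z up. Body y 0 to 110, x -10 to 14, 17 high; grey nozzle (9 thick) y -110 to 0 at x 2; trigger stands out at -x, y 21 to 37. Grip the body across x at x 2, y 55. Home in the tray: axes along the tray's, origin at tray (30, 0, -14).
- garlic: garlic bulb, 56 mm, on the chest, front left; leave alone
- lime: lime, 57 mm long, 45 high, on the chest, back right; leave alone
- tuna_tin: flat food tin, 86 mm wide, 40 mm tall, on the counter right of the plaid bag; leave alone
- chest_top (a point): Centre of the top of the low wooden drawer chest (182 x 446, top 105 mm above the counter) on which the tools lie; it is fixed, its edges along world x and y.

How it is judged (in metres and radians):
At the end, for the whole second after the job is handed in: The peeler lies in its cutout, within 2.5 mm of the bottom, and the lighter lies under the jaws' lips, within 3.5 mm of the bottom; each is within 4 mm across and 6 mm along of its home, within 6 degrees of the tray's lines, released and at rest (x of peeler in the frame of tray between -0.04 and -0.032 m and y of peeler in the frame of tray between -0.006 and 0.006 m and z of each of peeler, lighter in the frame of tray below -0.0105 m and angle between the z axis of each of peeler, lighter and the z axis of tray, either way round below 0.11 rad and angle between the x axis of peeler and the y axis of tray, either way round below 0.11 rad and linear speed of each of peeler, lighter below 0.02 m/s and x of lighter in the frame of tray between 0.026 and 0.034 m and y of lighter in the frame of tray between -0.006 and 0.006 m and angle between the y axis of lighter and the y axis of tray, either way round below 0.11 rad); the robot touches nothing.
It fails at once if another thing is shifted more than 3 cm (distance of any of garlic, lime, tuna_tin from where it was at the start of the episode above 0.03 m).
It also fails if it takes over 64 s, if anything falls off the work surface, if the arm or the gripper's body presses on something with over 40 N, if the wrist force passes 120 N, or if a joint passes its speed limit or range.

## Working session

There is one attempt and no reset: what is moved stays moved. The work goes in short steps, Python scripts to look and compute and a tool call to move; the robot and the scene stay as the last step left them, time stands still between calls to the robot, and variables do not carry over. Pictures are saved under pics/ and viewed, at most 13 in all, crops included, and the job is handed in when it is done.

```bash
ls; mkdir -p pics
```

Create h.py:
```python
import numpy as np, cv2
from scipy.spatial.transform import Rotation as R
from workcell import env, viewer, ticket
np.set_printoptions(precision=1, suppress=True)
def snap(n, save=None):
    s=viewer.snapshot(n)
    if save: cv2.imwrite(f'pics/{save}.png', cv2.cvtColor(s['frame'],cv2.COLOR_RGB2BGR))
    return s
def w(s,p):  # camera->world
    return (np.atleast_2d(p)-np.ravel(s['tvec']))@cv2.Rodrigues(np.array(s['rvec'],float))[0]
def cloud(s):
    z=s['z_map']; f=z.shape[0]/2/np.tan(np.radians(s['fov_y'])/2)
    v,u=np.mgrid[:z.shape[0],:z.shape[1]]
    P=np.stack([(u-s['cx'])*z/f,(v-s['cy'])*z/f,z],-1).reshape(-1,3)
    return w(s,P).reshape(*z.shape,3), z>0
```

Run:
```python
from h import *
for c in ('scene','top'):
    s=snap(c,c+'0')
    print(c, w(s,[0,0,0]))
    for t in ('tray','peeler','lighter','peeler_slot','lighter_clip','chest_top','garlic','lime','tuna_tin'):
        print(t,[ (round(d['score'],2),w(s,d['point'])[0]) for d in viewer.landmark_of(t,c)[:2]])
st=env.state(); print(st); 
a=np.hstack([cv2.imread('pics/scene0.png'),cv2.imread('pics/top0.png')]); cv2.imwrite('pics/a.png',cv2.resize(a,(800,300)))
```

```text
pics
scene [[112.1 572.6 913.7]]
tray [(0.92, array([432.9, 240.6,  59.6]))]
peeler [(0.54, array([ 443.4, -263.1,  106.2]))]
lighter [(0.97, array([438.2, -55.7, 107. ]))]
peeler_slot [(0.94, array([405.3, 211.1,  34.1]))]
lighter_clip [(0.89, array([466.8, 297.4,  57.6]))]
chest_top [(0.78, array([ 445.9, -154.4,  108.2]))]
garlic [(0.9, array([394.7,  40.7, 105.6]))]
lime [(0.55, array([ 508.8, -333.6,  106.8]))]
tuna_tin [(0.76, array([ 587.9, -313.3,    2.3]))]
top [[ 244.8  -16.6 1359.1]]
tray [(0.93, array([432.8, 245.3,  59.3]))]
peeler [(0.74, array([ 439.6, -259.9,  103.6])), (0.6, array([405.8, 203.3,  33.5]))]
lighter [(0.7, array([433.1, -53.2, 104.1])), (0.68, array([393.8,  44.4, 108.3]))]
peeler_slot [(0.59, array([407.2, 207.8,  35.8]))]
lighter_clip [(0.88, array([465.6, 302.7,  53.8])), (0.24, array([392.5,  43.3, 107.7]))]
chest_top [(0.71, array([ 450.2, -147.5,  106.1]))]
garlic [(0.71, array([392.8,  42.3, 108.9])), (0.24, array([407.5, 205.2,  32. ]))]
lime [(0.73, array([ 505.1, -330.6,  103.6]))]
tuna_tin [(0.58, array([ 595.6, -314.6,   -1.7]))]
{'clock': 1.0, 'q': array([-1.5,  0.2,  1.6, -0. ,  1.4, -0.2]), 'qvel': array([ 0.,  0., -0.,  0., -0.,  0.]), 'tau': array([ -0. , -39.6, -33.2,  -0. ,   0. ,   0. ]), 'tool_pos': array([ 134.9, -558.9,  245.3]), 'orientation': array([ 1. ,  0.1, -0. ,  0. ]), 'contact_force': array([ 1.3,  1. , -0.5]), 'ft_torque': array([-0., -0., -0.]), 'finger_force': 0.0, 'grip_width': 85.90761660568187}
```

View pics/top0.png

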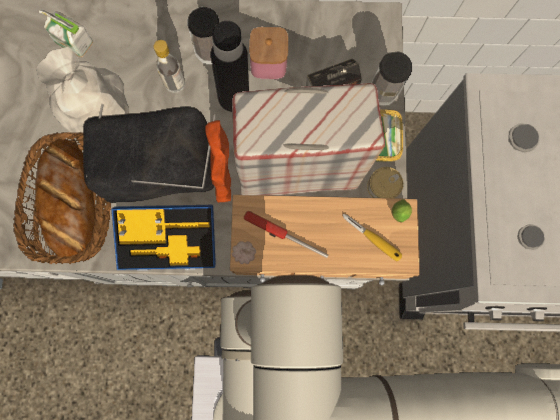

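View pics/scene0.png

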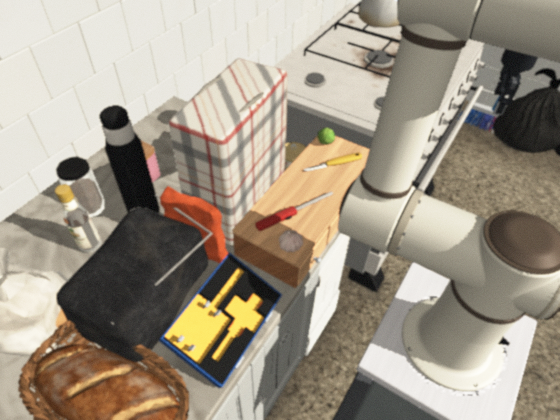

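The top view shows the tray at px (115–213, 205–268). The lighter runs from body end (245,213) to nozzle tip (327,255), and the peeler from blade (343,213) to handle (400,255). Next I fit precise poses from depth.

Run:
```python
from h import *
for c in ('scene','top'):
    s=snap(c); P,ok=cloud(s); hsv=cv2.cvtColor(s['frame'],cv2.COLOR_RGB2HSV)
    f=s['frame'].astype(int)
    print(c)
    for t in ('peeler','lighter'):
        r=viewer.trace(t,c)
        for d in r[:2]:
            m=d['region']&ok; Q=P[m]; 
            if len(Q)<30: continue
            rc=cv2.minAreaRect(Q[:,:2].astype(np.float32)); print(t,round(d['score'],2),len(Q),rc,np.percentile(Q[:,2],[5,50,95]))
            col=(hsv[m][:,1]>150); 
            if t=='lighter':
                Qb=Q[col&(np.minimum(hsv[m][:,0],180-hsv[m][:,0])<12)]; print(' red',len(Qb),cv2.minAreaRect(Qb[:,:2].astype(np.float32)))
                Q=Qb
            else: 
                Qb=Q[col]; print(' handle',cv2.minAreaRect(Qb[:,:2].astype(np.float32)))
    d=viewer.trace('tray',c)[0]; m=d['region']&ok
    Q=P[m]; print('tray',d['score'],len(Q))
    blk=m&(hsv[...,2]<60); B=P[blk]
    for _ in range(5):
        A=np.c_[B[:,:2],np.ones(len(B))]; k=np.linalg.lstsq(A,B[:,2],rcond=None)[0]; r=B[:,2]-A@k; B=B[np.abs(r)<max(2,1.5*r.std())]
    n=np.array([-k[0],-k[1],1]); n/=np.linalg.norm(n); print('plane',k,n,'tilt',np.degrees(np.arccos(n[2])),len(B))
    blu=m&(hsv[...,0]>100)&(hsv[...,0]<130)&(hsv[...,1]>120); U=P[blu]
    x=np.array([1,0,0])-n[0]*n; x/=np.linalg.norm(x); y=np.cross(n,x)
    U=U[np.abs((U-B.mean(0))@n)<6]
    uv=np.c_[U@x,U@y].astype(np.float32); rc=cv2.minAreaRect(uv); print('rim',rc)
    o=rc[0][0]*x+rc[0][1]*y; o=o+n*(B.mean(0)@n); print('origin',o)
    # obstacles
    for (a,b) in ((150,370),(-380,60)):
        mm=ok&(P[...,1]>a)&(P[...,1]<b)&(P[...,2]>115)&(P[...,0]>330)&(P[...,0]<600)&(P[...,2]<450)
        H=P[mm]; 
        for h in (115,150,200): 
            hh=H[H[:,2]>h]; 
            if len(hh): print(' obst',a,h,np.percentile(hh[:,0],1),hh[:,2].max())
```

```text
scene
peeler 0.66 357 ((447.22698974609375, -264.419677734375), (166.70660400390625, 40.24226760864258), 50.77590560913086) [107.2 117.3 122. ]
 handle ((421.8318176269531, -281.72784423828125), (99.18525695800781, 21.605262756347656), 55.23335647583008)
peeler 0.47 8398 ((455.96221923828125, 221.4989776611328), (191.0847625732422, 291.6349792480469), 2.4373254776000977) [27.  52.3 89. ]
 handle ((434.78424072265625, 246.92306518554688), (141.2536163330078, 239.15936279296875), 2.731895685195923)
lighter 0.86 535 ((439.1867370605469, -54.130638122558594), (217.04859924316406, 29.97153663635254), 63.97669219970703) [113.1 120.2 124.1]
 red 379 ((462.76580810546875, -4.581012725830078), (107.20465087890625, 24.083879470825195), 64.02926635742188)
tray 0.9 8471
plane [   0.5    0.  -146.2] [-0.4 -0.   0.9] tilt 24.975271220462684 2100
rim ((416.45648193359375, 245.3785400390625), (156.7015838623047, 244.42222595214844), 2.7141168117523193)
origin [433.5 244.2  60.6]
 obst 150 115 531.2779565300546 172.8425326322267
 obst 150 150 536.5775858173696 172.8425326322267
 obst -380 115 379.383
[... 422 characters left out ...]
84375, -53.91595458984375), (212.2786407470703, 32.004974365234375), 65.03897094726562) [108.1 119.9 125.2]
 red 433 ((462.44439697265625, -6.9132537841796875), (107.73583221435547, 23.624343872070312), 63.60742950439453)
tray 0.73 6272
plane [   0.5    0.  -144.6] [-0.4 -0.   0.9] tilt 24.920920222481005 1297
rim ((415.2579040527344, 244.3954620361328), (160.3923797607422, 245.29010009765625), 2.6687984466552734)
origin [431.9 243.4  60.2]
 obst 150 115 530.2629148755044 174.59809775399748
 obst 150 150 536.4242454357272 174.59809775399748
 obst -380 115 380.04767988852944 363.8693256768228
 obst -380 150 503.2118063103207 363.8693256768228
 obst -380 200 551.4971805346482 363.8693256768228
```

Add to h.py:
```python
psi=np.radians(2.45); O=np.array([432.7,243.8,60.4])
T=(R.from_euler('z',psi)*R.from_euler('y',-25,degrees=True)).as_matrix() # tray axes in cols
def tw(p): return O+T@np.array(p,float)
def to(p,head=None):  # head: wanted heading (rad) of tool y, mod pi
    s=env.state(); M=R.from_quat(s['orientation']).as_matrix(); d=M.T@(np.array(p)-s['tool_pos'])
    h=np.arctan2(M[1,1],M[0,1]); t=0
    if head is not None:
        t=-(head-h); t=(t+np.pi/2)%np.pi-np.pi/2   # tool z is down
    print('clk %.2f tcp'%s['clock'],s['tool_pos'],'yhead %.3f q6 %.2f'%(h,s['q'][5]),'d',d,'turn %.3f'%t,'F',s['contact_force'],'w %.1f'%s['grip_width'])
    return d,t
```

Run:
```python
from h import *
to([421.6,-285.5,245],np.radians(142)); M=R.from_quat(env.state()['orientation']).as_matrix();print(M)
print(tw([-36,-32,-14]),tw([32,55,-14]))
```

```text
clk 1.40 tcp [ 134.9 -558.9  245.3] yhead -1.334 q6 -0.21 d [ 342.9 -198.5    0.3] turn -0.671 F [ 0.3 -0.8  0.5] w 85.5
[[ 1.   0.2  0. ]
 [ 0.2 -1.  -0. ]
 [ 0.   0.  -1. ]]
[407.4 210.7  32.5] [465.2 300.2  61.2]
```

Call:
run_rows(
  increments=[
    [[34,-20,0,0],[34,-20,0,0],[34,-20,0,0],[34,-20,0,0],[34,-20,0,0]],
  ],
  finger_gap=60,
)

```text
clock: 1.82
tool_pos: [277.6, -420.5, 245.4]
orientation: [0.993, 0.118, 0.0, 0.0]
contact_force: [0.3, 0.1, -0.8]
grip_width: 60.2
finger_force: 0.0
```

Call:
run_rows(
  increments=[
    [[34,-20,0,0],[34,-20,0,0],[34,-20,0,0],[34,-20,0,0],[34,-20,0,0]],
  ],
)

```text
clock: 2.23
tool_pos: [419.6, -283.2, 245.6]
orientation: [0.993, 0.118, 0.0, 0.0]
contact_force: [0.9, -0.7, 0.4]
grip_width: 59.8
finger_force: 0.0
```

Call:
run_rows(
  increments=[
    [[0,0,0,-0.12],[0,0,0,-0.12],[0,0,0,-0.12],[0,0,0,-0.12],[0,0,0,-0.12]],
  ],
)

```text
clock: 2.65
tool_pos: [418.6, -284.6, 245.4]
orientation: [0.912, 0.409, -0.0, 0.0]
contact_force: [0.6, -0.7, -0.7]
grip_width: 59.8
finger_force: 0.0
```

Call:
run_rows(
  increments=[
    [[0,0,0,-0.07],[0,0,0,0]],
  ],
)

```text
clock: 2.82
tool_pos: [418.5, -284.7, 245.3]
orientation: [0.899, 0.439, 0.0, 0.0]
contact_force: [-0.0, -0.4, 0.3]
grip_width: 59.7
finger_force: 0.0
```

Run:
```python
from h import *
s=snap('wrist','w1'); P,ok=cloud(s); hsv=cv2.cvtColor(s['frame'],cv2.COLOR_RGB2HSV)
for t in ('peeler',):
    print([(round(d['score'],2),w(s,d['point'])[0]) for d in viewer.landmark_of(t,'wrist')[:2]])
    for d in viewer.trace(t,'wrist')[:1]:
        m=d['region']&ok; Q=P[m]; print(len(Q),cv2.minAreaRect(Q[:,:2].astype(np.float32)))
        m&=(hsv[...,1]>150)&(P[...,2]>109); Q=P[m]; print('h',len(Q),cv2.minAreaRect(Q[:,:2].astype(np.float32)),np.percentile(Q[:,2],[5,95]))
to([421.6,-285.5,125],np.radians(142))
```

```text
[(0.93, array([ 439. , -259.8,  111.2]))]
6230 ((443.19256591796875, -263.17242431640625), (174.98960876464844, 24.23292350769043), 51.62260437011719)
h 3828 ((439.3515319824219, -267.1617736816406), (151.56459045410156, 23.671953201293945), 51.903743743896484) [117.6 122.2]
clk 2.97 tcp [ 418.4 -284.8  245.3] yhead -0.666 q6 -0.17 d [  1.4   2.9 120.3] turn -0.003 F [ 0.9 -1.3  0.3] w 60.0
```

View pics/w1.png

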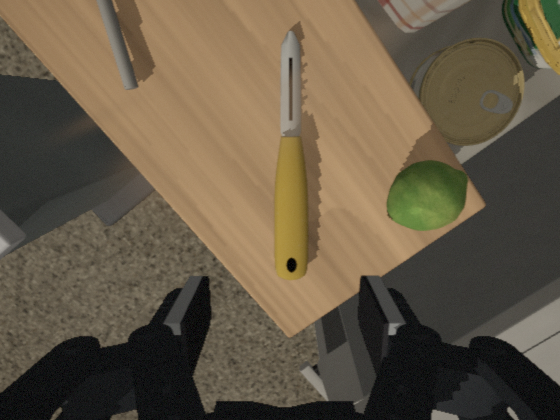

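The wrist view shows the peeler centred between the fingers, handle at px (275–307, 137–280), clear of the lime at (427,195). I descend and grip.

Call:
run_rows(
  increments=[
    [[1,4,30,0],[0,0,30,0],[0,0,30,0],[0,0,20,0],[0,0,10,0]],
  ],
  finger_gap=50,
)

```text
clock: 3.38
tool_pos: [420.8, -284.9, 122.1]
orientation: [0.899, 0.437, -0.001, -0.003]
contact_force: [0.8, 0.7, -0.4]
grip_width: 50.5
finger_force: 0.0
```

Call:
run_rows(
  increments=[
    [[0,0,0,0],[0,0,0,0]],
  ],
)

```text
clock: 3.55
tool_pos: [422.5, -286.7, 125.9]
orientation: [0.899, 0.438, 0.0, 0.0]
contact_force: [0.0, -0.6, 0.5]
grip_width: 50.1
finger_force: 0.0
```

Call:
run_rows(
  increments=[
    [[0,0,0,0],[0,0,0,0],[0,0,0,0],[0,0,0,0],[0,0,0,0]],
  ],
  finger_gap=0,
  force=50,
)

```text
clock: 3.97
tool_pos: [423.3, -287.6, 127.4]
orientation: [0.899, 0.438, 0.001, 0.002]
contact_force: [0.5, 0.2, 6.4]
grip_width: 23.1
finger_force: 50.3
```

Call:
run_rows(
  increments=[
    [[0,0,0,0],[0,0,0,0],[0,0,-20,0],[0,0,-30,0],[0,0,-30,0]],
  ],
)

```text
clock: 4.38
tool_pos: [421.6, -285.7, 205.6]
orientation: [0.899, 0.438, -0.0, -0.001]
contact_force: [0.4, -0.5, -0.5]
grip_width: 23.3
finger_force: 49.5
```

Call:
run_rows(
  increments=[
    [[0,0,-40,0],[0,0,-20,0],[0,0,0,0]],
  ],
)

```text
clock: 4.63
tool_pos: [424.3, -288.6, 272.0]
orientation: [0.899, 0.438, 0.002, 0.006]
contact_force: [0.9, -0.8, 0.2]
grip_width: 23.3
finger_force: 49.6
```

Run:
```python
from h import *
s=snap('wrist','w2')
to(tw([-36,-32,-14])+[0,0,150],psi)
```

```text
clk 4.68 tcp [ 423.4 -287.6  268.6] yhead -0.664 q6 -0.17 d [ 382.7 -320.3   83.6] turn -0.707 F [-0.8 -0.2 -1.2] w 23.1
```

View pics/w2.png

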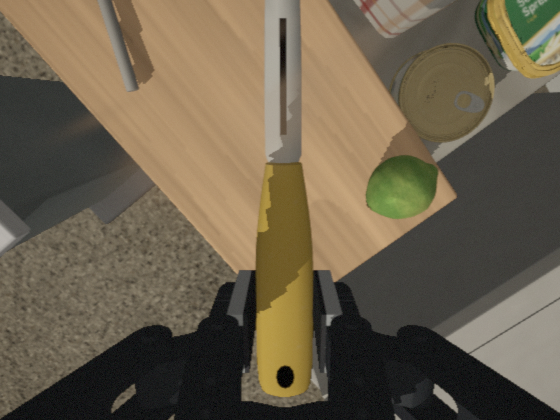

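The peeler is held straight (yellow handle at px 255–313, blade upward). Next I turn and carry it to the tray.

Call:
run_rows(
  increments=[
    [[0,0,0,-0.12],[0,0,0,-0.12],[0,0,0,-0.12],[0,0,0,-0.12],[0,0,0,-0.12]],
  ],
)

```text
clock: 5.1
tool_pos: [421.5, -285.6, 263.1]
orientation: [0.727, 0.686, 0.0, -0.002]
contact_force: [0.3, -0.3, -1.1]
grip_width: 23.4
finger_force: 49.5
```

Call:
run_rows(
  increments=[
    [[36,0,0,-0.107],[38,0,0,0],[38,0,0,0],[38,0,0,0],[38,0,0,0]],
  ],
)

```text
clock: 5.52
tool_pos: [416.7, -96.6, 263.2]
orientation: [0.692, 0.722, -0.0, -0.002]
contact_force: [0.3, 1.0, -0.3]
grip_width: 23.3
finger_force: 49.5
```

Call:
run_rows(
  increments=[
    [[38,0,0,0],[38,0,0,0],[38,0,0,0],[38,0,0,0],[38,0,0,0]],
  ],
)

```text
clock: 5.93
tool_pos: [408.3, 93.0, 263.5]
orientation: [0.692, 0.722, -0.001, -0.001]
contact_force: [1.3, 0.1, -0.6]
grip_width: 23.4
finger_force: 49.5
```

Call:
run_rows(
  increments=[
    [[38,0,10,0],[38,0,20,0],[38,0,30,0],[0,0,30,0],[0,0,0,0]],
  ],
)

```text
clock: 6.35
tool_pos: [399.3, 199.1, 172.6]
orientation: [0.69, 0.723, -0.006, -0.004]
contact_force: [-0.8, -0.1, -1.7]
grip_width: 23.3
finger_force: 49.5
```

Run:
```python
from h import *
print(tw([-36,-32,-14]))
to(tw([-36,-32,-14])+[0,0,100],psi)
for c in ('wrist','scene','top'):
    s=snap(c,c+'3'); P,ok=cloud(s); hsv=cv2.cvtColor(s['frame'],cv2.COLOR_RGB2HSV)
    for t in ('peeler','tray','peeler_slot'):
        print(c,t,[(round(d['score'],2),w(s,d['point'])[0]) for d in viewer.landmark_of(t,c)[:2]])
    for d in viewer.trace('peeler',c)[:1]:
        m=d['region']&ok; Q=P[m]; Q=Q[Q[:,2]>100]; print(len(Q),cv2.minAreaRect(Q[:,:2].astype(np.float32)) if len(Q)>9 else 0, Q.min(0) if len(Q) else 0,Q.max(0) if len(Q) else 0)
```

```text
[407.4 210.7  32.5]
clk 6.35 tcp [399.3 199.1 172.6] yhead 0.047 q6 0.14 d [11.3  9.1 39.9] turn 0.004 F [-0.8 -0.1 -1.7] w 23.3
wrist peeler [(0.59, array([396.4, 232.7, 154.4]))]
wrist tray [(0.98, array([434. , 246.2,  61.3]))]
wrist peeler_slot [(0.69, array([412. , 211.7,  34.5]))]
17947 ((398.5976257324219, 228.08145141601562), (24.859153747558594, 160.44088745117188), 3.1410746574401855) [387.9 148.2 153.7] [414.4 308.3 169.1]
scene peeler [(0.81, array([402.2, 230.7, 158.7]))]
scene tray [(0.75, array([431.1, 240.9,  58.6])), (0.18, array([ 591.3, -315. ,    0.8]))]
scene peeler_slot [(0.72, array([406.1, 211.5,  33.3])), (0.62, array([467.3, 296.8,  58.9]))]
510 ((405.848876953125, 233.16151428222656), (25.12489128112793, 162.70684814453125), 3.4236884117126465) [394.6 151.4 162. ] [420.1 314.4 178.6]
top peeler []
top tray []
top peeler_slot [(0.95, array([405.8, 206. ,  33.2]))]
234 ((403.5190734863281, 213.18386840820312), (176.2882843017578, 50.53872299194336), 79.65502166748047) [363.1 130.4 160.4] [418.7 304.1 488.1]
```

View pics/wrist3.png

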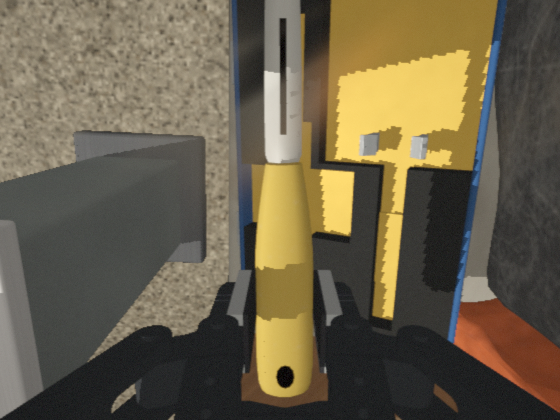

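The wrist view shows the peeler above the tray, with the slot up and right of it and the clip jaws at px (370,143) and (418,147). I centre above the slot, then measure peeler and tray together at rest.

Call:
run_rows(
  increments=[
    [[11,9,0,0],[0,0,0,0],[0,0,0,0],[0,0,0,0],[0,0,0,0]],
  ],
)

```text
clock: 7.52
tool_pos: [413.4, 209.8, 179.9]
orientation: [0.692, 0.722, -0.0, -0.0]
contact_force: [-0.1, 0.7, -1.1]
grip_width: 23.5
finger_force: 49.5
```

Create meas.py:
```python
from h import *
import sys
to(tw([-36,-32,-14])+[0,0,100],psi)
for c in ('wrist','scene'):
    s=snap(c); P,ok=cloud(s); hsv=cv2.cvtColor(s['frame'],cv2.COLOR_RGB2HSV)
    L=(P-O)@T
    yel=(hsv[...,0]>15)&(hsv[...,0]<35)&(hsv[...,1]>130)&ok
    h=L[yel&(L[...,2]>25)&(np.abs(L[...,1])<130)]; H=P[yel&(L[...,2]>25)&(np.abs(L[...,1])<130)]
    if len(H)>50:
        print(c,'handle tray-y ext',np.percentile(h[:,1],[0.3,1,99,99.7]),'world',np.percentile(H,[1,99],axis=0).ravel())
    b=(hsv[...,2]<70)&ok&(np.abs(L[...,2])<4)&(np.abs(L[...,0])<76)&(np.abs(L[...,1])<120)
    print(' foam z',np.median(L[b][:,2]), 'foam ext',np.percentile(L[b],[.2,99.8],axis=0)[:,:2].ravel())
    fl=ok&(np.abs(L[...,2]+14)<4)&yel
    for n,x0,x1 in (('blade',-40,-32),('hnd',-47,-43),('hnd',-30,-26),('groove',27,37)):
        q=L[fl&(L[...,0]>x0)&(L[...,0]<x1)]
        if len(q)>10: print(' ',n,x0,'y',np.percentile(q[:,1],[.5,2,98,99.5]),'z',np.median(q[:,2]))
    for n,y0,y1 in (('hand',-86,-60),('hand',-6,20),('blade',30,80),('groove',-100,-10)):
        q=L[fl&(L[...,1]>y0)&(L[...,1]<y1)&((L[...,0]>5) if n=='groove' else (L[...,0]<0))]
        if len(q)>10: print(' ',n,y0,'x',np.percentile(q[:,0],[.5,2,98,99.5]))
    u=ok&(hsv[...,0]>100)&(hsv[...,0]<130)&(hsv[...,1]>120)&(np.abs(L[...,2])<5)
    print(' rim x',np.percentile(L[u],[.5,99.5],axis=0)[:,:2].ravel())
```

```bash
python3 meas.py
```

```text
clk 7.52 tcp [413.4 209.8 179.9] yhead 0.043 q6 0.17 d [ 1.2 -5.9 47.4] turn 0.000 F [-0.1  0.7 -1.1] w 23.5
wrist handle tray-y ext [-82.  -80.4  19.8  20.4] world [403.  162.7 168.  427.1 262.8 175.2]
 foam z 0.17068903256770135 foam ext [ -74.5 -108.2   75.8  106. ]
  hnd -47 y [-17.  -16.2  10.3  12.6] z -13.582110559379608
  groove 27 y [-104.9  -97.6   97.3   99.4] z -13.64289509915326
  hand -6 x [-49.2 -48.8  -0.2  -0.1]
  blade 30 x [-15.4 -15.   -0.3  -0.1]
  groove -100 x [24.7 24.9 38.3 38.7]
 rim x [-76.8 -95.5  79.8 105.6]
scene handle tray-y ext [-79.5 -78.3  78.3  84.8] world [371.8 164.5 162.8 426.2 321.4 263.6]
 foam z -0.14311432576152028 foam ext [ -75.7 -119.5   75.6  118.7]
  blade -40 y [-88.6 -86.7  78.8  81.7] z -13.960261407832734
  hnd -47 y [-87.1 -85.2  75.   78.9] z -14.063963917640152
  hnd -30 y [-89.  -87.6  71.   76.5] z -14.041669944434746
  groove 27 y [-103.7  -69.3  105.9  107.9] z -13.960072145663554
  hand -86 x [-49.6 -48.7 -24.2 -22.3]
  hand -6 x [-47.4 -46.4  -0.9  -0.3]
  blade 30 x [-44.3 -43.8  -0.8  -0.3]
  groove -100 x [ 5.3  5.6 39.7 40. ]
 rim x [ -416.5 -2342.6    77.4   122.5]
```

Call:
run_rows(
  increments=[
    [[0,-6,20,0],[-0.5,-5.5,30,0],[0,0,30,0],[0,0,10,0],[0,0,0,0]],
  ],
)

```text
clock: 8.03
tool_pos: [399.7, 208.4, 87.5]
orientation: [0.692, 0.722, -0.003, -0.002]
contact_force: [-0.6, 0.4, -0.6]
grip_width: 23.5
finger_force: 49.5
```

Call:
run_rows(
  increments=[
    [[0,0,5,0],[0,0,5,0],[0,0,5,0],[0,0,3,0],[0,0,0,0]],
  ],
)

```text
clock: 8.45
tool_pos: [403.4, 209.3, 73.8]
orientation: [0.692, 0.722, 0.001, 0.001]
contact_force: [-3.1, -0.7, 7.9]
grip_width: 23.3
finger_force: 50.6
```

Call:
run_rows(
  increments=[
    [[0,0,0,0],[0,0,0,0],[0,0,0,0]],
  ],
)

```text
clock: 8.7
tool_pos: [403.4, 209.3, 73.8]
orientation: [0.692, 0.722, 0.001, 0.001]
contact_force: [-4.0, -2.2, 8.3]
grip_width: 23.2
finger_force: 50.6
```

Run:
```python
from h import *
to([402,208.9,69],psi); s=snap('wrist','w4');snap('scene','s4')
```

```text
clk 8.70 tcp [403.4 209.3  73.8] yhead 0.043 q6 0.17 d [-0.3 -1.4  4.8] turn 0.001 F [-4.  -2.2  8.3] w 23.2
```

View pics/w4.png

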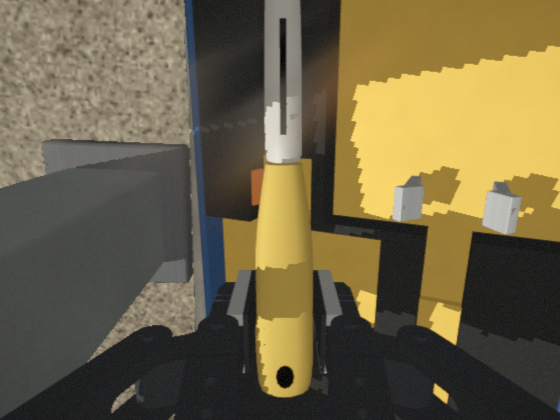

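The wrist view shows the handle front at row ~160, level with the slot's front edge at about row 157. The orange downhill spring pad is at (257,185), so the peeler is aligned. I release it so it drops into the slot mouth, then look.

Call:
run_rows(
  increments=[
    [[0,0,0,0],[0,0,0,0],[0,0,0,0],[0,0,0,0],[0,0,0,0]],
  ],
  finger_gap=40,
)

```text
clock: 9.22
tool_pos: [402.3, 209.0, 72.0]
orientation: [0.692, 0.722, 0.0, -0.0]
contact_force: [0.5, -0.2, 0.6]
grip_width: 39.9
finger_force: 0.0
```

Call:
run_rows(
  increments=[
    [[0,0,-30,0],[0,0,-40,0],[0,0,-40,0],[0,0,-20,0],[0,0,0,0]],
  ],
)

```text
clock: 9.63
tool_pos: [405.7, 209.8, 207.9]
orientation: [0.692, 0.722, 0.005, 0.003]
contact_force: [1.3, -0.1, 0.7]
grip_width: 39.6
finger_force: 0.0
```

Call:
run_rows(
  increments=[
    [[0,0,0,0],[0,0,0,0],[0,0,0,0]],
  ],
  finger_gap=0,
)

```text
clock: 9.88
tool_pos: [401.1, 208.8, 200.2]
orientation: [0.692, 0.722, -0.002, -0.001]
contact_force: [-0.1, -0.0, 0.3]
grip_width: 4.1
finger_force: 0.0
```

Create pl.py:
```python
from h import *
import sys
to(tw([-36,-32,-14])+[0,0,100],psi)
s=snap('wrist',sys.argv[1]);P,ok=cloud(s); hsv=cv2.cvtColor(s['frame'],cv2.COLOR_RGB2HSV)
for c in ('wrist','scene'):
    if c=='scene': s=snap('scene',sys.argv[1]+'s')
    for t in ('peeler','lighter'):
        for d in viewer.landmark_of(t,c)[:2]: print(c,t,round(d['score'],2),'tray',T.T@(w(s,d['point'])[0]-O))
        P,ok=cloud(s)
        for d in viewer.trace(t,c)[:2]:
            L=((P-O)@T)[d['region']&ok]; L=L[np.abs(L).max(1)<150]
            if len(L)>50:
                print(' ext',round(d['score'],2),np.percentile(L,[1,99],axis=0).ravel())
                q=L[(np.abs(L[:,1]+32)<20) if t=='peeler' else (np.abs(L[:,1]-55)<30)]
                if len(q)>30: A=np.c_[q[:,:2],np.ones(len(q))]; print(' grip',np.percentile(q,[2,50,98],axis=0).ravel(), 'plane',np.linalg.lstsq(A,q[:,2],rcond=None)[0][:2])
```

```bash
python3 pl.py w5
```

```text
clk 9.88 tcp [401.1 208.8 200.2] yhead 0.043 q6 0.17 d [ 1.7  6.6 67.6] turn 0.000 F [-0.1 -0.   0.3] w 4.1
wrist peeler 0.71 tray [-31.6 -32.5 -16. ]
wrist peeler 0.66 tray [-37.1  -2.4  -4.3]
 ext 0.75 [-45.6 -80.3  -6.  -23.7  80.1   8.5]
 grip [-45.6 -51.1  -0.1 -31.2 -31.1   6.2 -23.8 -12.8   8.6] plane [ 0. -0.]
scene peeler 0.59 tray [-33.3  -2.5 -10.6]
 ext 0.82 [-46.  -79.5 -13.2 -24.5  78.9   9.7]
 grip [-46.1 -51.3  -0.1 -34.8 -32.    5.9 -24.5 -13.1   9.9] plane [0.1 0. ]
scene lighter 0.74 tray [  13.1 -301.9   47.5]
```

View pics/w5.png

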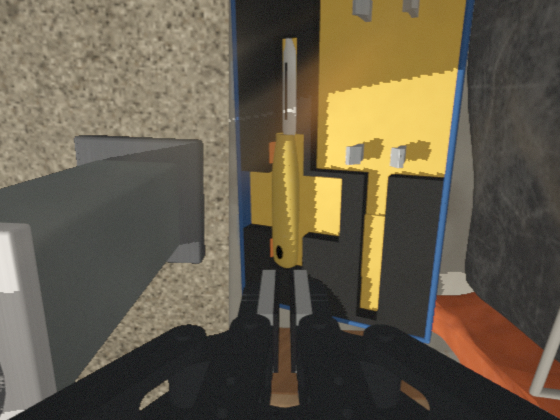

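The peeler dropped into the slot mouth: handle at px (275–303, 135–265), blade in its groove, orange pads visible on the downhill side. Next I press it home with closed fingers along the tray normal.

Run:
```python
from h import *
c=tw([-34,-32,6]); print(c); to(c+np.array([-10,0.4,14+12]),psi)
```

```text
[400.7 210.4  51.5]
clk 10.38 tcp [402.2 209.  202. ] yhead 0.043 q6 0.17 d [  2.3 -11.4 124.6] turn 0.000 F [-0.3 -0.2  0. ] w 0.2
```

Call:
run_rows(
  increments=[
    [[2,-6,30,0],[0,-5.5,35,0],[0,0,35,0],[0,0,20,0],[0,0,5,0]],
  ],
)

```text
clock: 10.8
tool_pos: [387.4, 209.8, 73.3]
orientation: [0.692, 0.722, -0.003, -0.002]
contact_force: [0.0, -0.0, -0.7]
grip_width: -0.3
finger_force: 0.0
```

Call:
run_rows(
  increments=[
    [[0,0,0,0],[0,1.2,2.7,0],[0,1.2,2.7,0],[0,1.2,2.7,0],[0,0.8,1.8,0]],
  ],
)

```text
clock: 11.22
tool_pos: [396.5, 211.0, 68.4]
orientation: [0.692, 0.722, 0.001, 0.001]
contact_force: [-0.8, -0.0, 4.8]
grip_width: 0.2
finger_force: 1.9
```

Call:
run_rows(
  increments=[
    [[0,0.8,1.8,0],[0,0.8,1.8,0],[0,0,0,0]],
  ],
)

```text
clock: 11.47
tool_pos: [396.9, 210.8, 63.5]
orientation: [0.692, 0.722, 0.0, 0.0]
contact_force: [0.1, -0.3, 0.7]
grip_width: 0.2
finger_force: 0.2
```

Call:
run_rows(
  increments=[
    [[0,0.8,1.8,0],[0,0.8,1.8,0],[0,0,0,0]],
  ],
)

```text
clock: 11.72
tool_pos: [398.1, 211.0, 61.7]
orientation: [0.692, 0.722, -0.001, -0.001]
contact_force: [-10.2, -3.1, 22.3]
grip_width: 0.5
finger_force: 11.9
```

Call:
run_rows(
  increments=[
    [[0,0.4,0.9,0],[0,0,0,0]],
  ],
)

```text
clock: 11.88
tool_pos: [398.4, 211.0, 61.5]
orientation: [0.691, 0.722, -0.001, -0.001]
contact_force: [-13.8, -3.6, 30.7]
grip_width: 0.2
finger_force: 16.6
```

Call:
run_rows(
  increments=[
    [[0,-2,-10,0],[0,0,-30,0],[0,0,-40,0],[0,0,-40,0],[0,0,-20,0]],
  ],
)

```text
clock: 12.3
tool_pos: [398.4, 211.2, 203.7]
orientation: [0.692, 0.722, 0.003, 0.002]
contact_force: [1.1, 0.5, 0.2]
grip_width: -0.1
finger_force: 0.0
```

Call:
run_rows(
  increments=[
    [[0,0,0,0],[0,0,0,0],[0,0,0,0],[0,0,0,0]],
  ],
)

```text
clock: 12.63
tool_pos: [395.4, 210.5, 197.0]
orientation: [0.692, 0.722, -0.002, -0.001]
contact_force: [-0.7, -0.1, -0.1]
grip_width: -0.1
finger_force: 0.0
```

```bash
python3 pl.py w6
```

```text
clk 12.63 tcp [395.4 210.5 197. ] yhead 0.043 q6 0.18 d [-0.3 12.2 64.5] turn 0.000 F [-0.7 -0.1 -0.1] w -0.1
wrist peeler 0.74 tray [-41.9  -2.7  -9.9]
 ext 0.92 [-46.4 -81.   -9.3 -23.9  80.7   2.7]
 grip [-46.3 -51.2  -6.8 -32.6 -31.4   0.8 -24.  -12.7   2.8] plane [-0.2  0. ]
 ext 0.55 [ -75.9 -116.7  -15.2   78.9  106.7    9.6]
 grip [-74.6 -51.1 -14.9  24.9 -31.4  -0.9  78.  -12.8   1.6] plane [0.1 0. ]
scene peeler 0.96 tray [-36.5  -0.4 -12.7]
 ext 0.82 [-48.3 -81.1 -14.4 -24.7  79.6   3.6]
 grip [-47.9 -50.9  -8.7 -35.2 -31.8   0.4 -24.7 -12.6   3.6] plane [-0.1  0. ]
scene lighter 0.6 tray [  13.  -298.6   49.1]
```

View pics/w6.png

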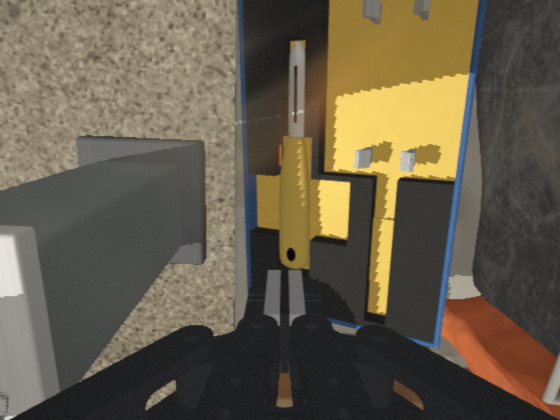

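The peeler is home: landmark at tray (-36.5, -0.4, -12.7), and a click-through was felt followed by a 30 N solid stop. In the picture it sits sunk in the cutout at px (280–312, 137–268). Now the lighter.

Call:
run_rows(
  increments=[
    [[-30,10,-20,0],[-38,10,-20,0],[-38,10,0,0],[-38,10,0,0],[-38,10,0,0]],
  ],
  finger_gap=60,
)

```text
clock: 13.55
tool_pos: [454.3, 31.4, 238.7]
orientation: [0.692, 0.722, 0.001, 0.001]
contact_force: [0.2, -0.4, -0.4]
grip_width: 59.2
finger_force: 0.0
```

Call:
run_rows(
  increments=[
    [[-37,8,0,0],[0,0,0,0.12],[0,0,0,0.12],[0,0,0,0.12],[0,0,0,0.12]],
  ],
)

```text
clock: 13.97
tool_pos: [463.5, -3.9, 238.0]
orientation: [0.845, 0.534, 0.0, -0.0]
contact_force: [0.6, -0.5, -0.0]
grip_width: 60.1
finger_force: 0.0
```

Call:
run_rows(
  increments=[
    [[0,0,0,0.02],[0,0,0,0],[0,0,0,0]],
  ],
)

```text
clock: 14.22
tool_pos: [463.4, -3.4, 238.0]
orientation: [0.848, 0.53, 0.0, 0.0]
contact_force: [-0.4, 0.3, 0.2]
grip_width: 59.7
finger_force: 0.0
```

Run:
```python
from h import *
s=snap('wrist','w7'); P,ok=cloud(s); hsv=cv2.cvtColor(s['frame'],cv2.COLOR_RGB2HSV)
print([(round(d['score'],2),w(s,d['point'])[0]) for d in viewer.landmark_of('lighter','wrist')[:2]])
d=viewer.trace('lighter','wrist')[0]
m=d['region']&ok; Q=P[m]; print(len(Q),cv2.minAreaRect(Q[:,:2].astype(np.float32)))
h=hsv[...,0].astype(int); m&=(hsv[...,1]>130)&(np.minimum(h,180-h)<12)&(P[...,2]>112); Q=P[m]; print('red',len(Q),cv2.minAreaRect(Q[:,:2].astype(np.float32)),np.percentile(Q[:,2],[5,95]))
g=d['region']&ok&(hsv[...,1]<80); G=P[g]; print('nozzle',len(G),cv2.minAreaRect(G[:,:2].astype(np.float32)),np.percentile(G[:,2],[5,95]))
to([462.6,-5.7,125],np.radians(-26.2))
```

```text
[(0.69, array([444.4, -53.1, 104.4]))]Traceback (most recent call last):
  File "<stdin>", line 4, in <module>
IndexError: list index out of range
```

View pics/w7.png

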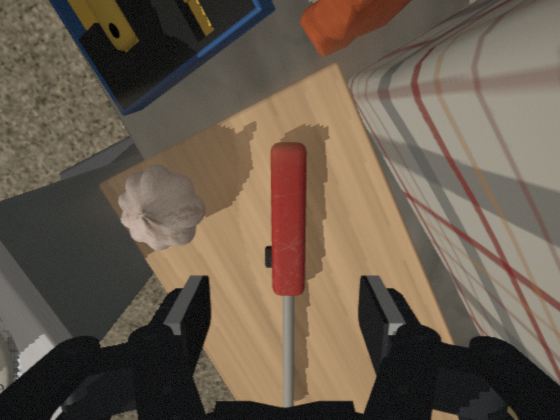

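The wrist view shows the lighter body at px (272–307, 143–295), trigger at (268,257), and garlic at (160,205), clear of the left finger.

Run:
```python
from h import *
s=snap('wrist'); P,ok=cloud(s); hsv=cv2.cvtColor(s['frame'],cv2.COLOR_RGB2HSV)
h=hsv[...,0].astype(int); m=ok&(hsv[...,1]>150)&(np.minimum(h,180-h)<10)&(P[...,2]>112)&(P[...,2]<130)&(P[...,0]<520)&(np.abs(P[...,1])<90)
m=cv2.morphologyEx(m.astype(np.uint8),cv2.MORPH_OPEN,np.ones((5,5)))>0; Q=P[m]; print('red',len(Q),cv2.minAreaRect(Q[:,:2].astype(np.float32)),np.percentile(Q[:,2],[5,95]))
to([462.6,-5.7,125],np.radians(-26.2))
```

```text
red 4714 ((464.9213562011719, -7.4904022216796875), (106.5979995727539, 23.164960861206055), 63.94826126098633) [120.2 123.9]
clk 14.42 tcp [463.4  -3.4 238. ] yhead -0.456 q6 0.19 d [ -2.4   0.3 113. ] turn 0.002 F [0.7 0.3 0.2] w 60.1
```

Call:
run_rows(
  increments=[
    [[-2.5,1.2,30,0],[0,0,35,0],[0,0,30,0],[0,0,14,0],[0,0,4,0]],
  ],
  finger_gap=44,
)

```text
clock: 14.83
tool_pos: [460.9, -5.5, 121.7]
orientation: [0.849, 0.529, -0.002, -0.002]
contact_force: [0.8, -0.1, -0.4]
grip_width: 44.4
finger_force: 0.0
```

Call:
run_rows(
  increments=[
    [[0,0,0,0],[0,0,0,0]],
  ],
)

```text
clock: 15.0
tool_pos: [464.2, -6.4, 126.1]
orientation: [0.849, 0.529, 0.001, 0.001]
contact_force: [0.1, -0.3, 0.1]
grip_width: 44.0
finger_force: 0.0
```

Call:
run_rows(
  increments=[
    [[0,0,0,0],[0,0,0,0],[0,0,0,0],[0,0,0,0],[0,0,0,0]],
  ],
  finger_gap=0,
  force=50,
)

```text
clock: 15.42
tool_pos: [464.9, -6.6, 126.9]
orientation: [0.849, 0.529, 0.001, 0.001]
contact_force: [0.2, 0.2, 6.4]
grip_width: 22.1
finger_force: 50.4
```

Call:
run_rows(
  increments=[
    [[0,0,0,0],[0,0,0,0],[0,0,-20,0],[0,0,-30,0],[0,0,-30,0]],
  ],
)

```text
clock: 15.83
tool_pos: [462.5, -6.0, 205.4]
orientation: [0.849, 0.529, -0.001, -0.001]
contact_force: [0.0, 0.3, -0.4]
grip_width: 22.3
finger_force: 49.6
```

Call:
run_rows(
  increments=[
    [[0,0,-40,0],[0,0,-20,0],[0,0,0,-0.12],[0,0,0,-0.12],[0,0,0,-0.12]],
  ],
)

```text
clock: 16.25
tool_pos: [463.6, -6.3, 265.9]
orientation: [0.739, 0.674, 0.0, 0.001]
contact_force: [-0.2, 0.4, -0.5]
grip_width: 22.4
finger_force: 49.5
```

Call:
run_rows(
  increments=[
    [[0,0,0,-0.12],[0,0,0,-0.02],[0,0,0,0]],
  ],
)

```text
clock: 16.5
tool_pos: [463.3, -6.2, 265.1]
orientation: [0.692, 0.721, 0.0, 0.0]
contact_force: [-0.3, -0.4, -1.8]
grip_width: 22.2
finger_force: 49.6
```

Run:
```python
from h import *
c=tw([32,55,-14]);print(c)
to(c+[0,0,120],psi)
```

```text
[465.2 300.2  61.2]
clk 16.50 tcp [463.3  -6.2 265.1] yhead 0.041 q6 -0.32 d [306.1  14.5  83.9] turn -0.002 F [-0.3 -0.4 -1.8] w 22.2
```

Call:
run_rows(
  increments=[
    [[30,4,0,0],[38,5,0,0],[38,5,0,0],[38,0,0,0],[38,0,0,0]],
  ],
)

```text
clock: 16.92
tool_pos: [469.3, 177.9, 265.1]
orientation: [0.693, 0.721, 0.0, 0.0]
contact_force: [1.0, -0.1, -0.2]
grip_width: 22.3
finger_force: 49.6
```

Call:
run_rows(
  increments=[
    [[38,0,0,0],[38,0,0,0],[38,0,15,0],[10,0,30,0],[0,0,25,0]],
  ],
)

```text
clock: 17.33
tool_pos: [463.8, 303.2, 194.4]
orientation: [0.691, 0.722, 0.001, 0.0]
contact_force: [-0.5, -0.0, -1.6]
grip_width: 22.7
finger_force: 49.6
```

Call:
run_rows(
  increments=[
    [[0,0,0,0],[0,0,0,0],[0,0,0,0],[0,0,0,0]],
  ],
)

```text
clock: 17.67
tool_pos: [465.7, 300.0, 197.4]
orientation: [0.692, 0.722, 0.002, 0.001]
contact_force: [-0.4, -0.0, -1.4]
grip_width: 22.4
finger_force: 49.5
```

Run:
```python
from h import *
c=tw([43,55,10]);print(c)
to(c+np.array([-12*np.cos(psi),-12*np.sin(psi),21]),psi); print('TCP tray y',T.T@(env.state()['tool_pos']-O))
for c in ('wrist','scene'):
    s=snap(c,c+'8'); P,ok=cloud(s); hsv=cv2.cvtColor(s['frame'],cv2.COLOR_RGB2HSV); L=(P-O)@T
    for t in ('lighter','tray','lighter_clip'):
        print(c,t,[(round(d['score'],2),T.T@(w(s,d['point'])[0]-O)) for d in viewer.landmark_of(t,c)[:2]])
    h=hsv[...,0].astype(int); m=ok&(hsv[...,1]>150)&(np.minimum(h,180-h)<10)&(L[...,2]>50)&(P[...,0]<520)&(np.abs(L[...,1])<150)
    m=cv2.morphologyEx(m.astype(np.uint8),cv2.MORPH_OPEN,np.ones((3,3)))>0; q=L[m]
    if len(q)>30: print('red',len(q),np.percentile(q,[.5,2,98,99.5],axis=0)[:,1],cv2.minAreaRect(P[m][:,:2].astype(np.float32)))
    j=ok&(L[...,2]>5)&(L[...,2]<15)&(L[...,0]>10)&(hsv[...,1]<60)
    for a,b in ((0,20),(90,110)):
        q=L[j&(L[...,1]>a)&(L[...,1]<b)]
        if len(q)>10:
            for k in (q[q[:,0]<32],q[q[:,0]>32]): 
                if len(k)>5: print(' jaw',a,len(k),np.percentile(k,[2,98],axis=0).ravel())
```

```text
[465.1 300.2  87.6]
clk 17.67 tcp [465.7 300.  197.4] yhead 0.041 q6 0.31 d [  0.1 -13.   88.8] turn -0.002 F [-0.4 -0.  -1.4] w 22.4
TCP tray y [ 90.   54.8 109.3]
wrist lighter [(0.7, array([80.8,  0.4, 86.9]))]
wrist tray [(0.84, array([-1.1, -1.2,  0.1]))]
wrist lighter_clip []
red 10516 [  6.    9.2 107.1 107.9] ((466.263916015625, 301.3154602050781), (23.78691291809082, 104.5700912475586), 2.5293939113616943)
 jaw 0 209 [124.5   0.9   5.3 131.5  19.5  14.9]
 jaw 90 280 [ 14.9  93.4   5.3  23.  104.6  12.8]
 jaw 90 432 [ 44.   90.6   5.3 121.6 109.3  14.6]
scene lighter [(0.96, array([75.5, -2.7, 93.1]))]
scene tray [(0.78, array([-0.8, -4. ,  4. ]))]
scene lighter_clip [(0.95, array([ 35. ,  49.8, -14.9]))]
red 303 [ 55.   56.8 107.3 107.8] ((463.08050537109375, 326.0994567871094), (22.37712287902832, 55.28227996826172), 7.547524929046631)
 jaw 0 19 [14.7  3.2  7.1 20.8 15.  13.1]
 jaw 0 100 [ 44.6   0.2   5.2 240.2  19.3  14.6]
 jaw 90 20 [ 14.7  95.1   5.8  20.7 104.9  14.3]
 jaw 90 142 [ 44.7  90.4   5.2 236.6 109.2  14.5]
```

View pics/wrist8.png

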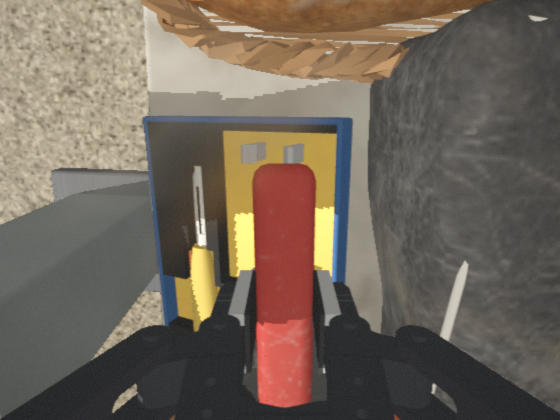

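The lighter hangs straight above the clip: body at px (253–315, 163–400), jaws visible at (253,152) and (293,153). I lower it onto the jaws' sloped tops.

Call:
run_rows(
  increments=[
    [[0,-6,20,0],[0.5,-7,25,0],[0,0,22,0],[0,0,10,0],[0,0,0,0]],
  ],
)

```text
clock: 18.48
tool_pos: [449.3, 299.3, 115.3]
orientation: [0.692, 0.722, -0.003, -0.001]
contact_force: [-0.0, 0.2, -0.7]
grip_width: 22.0
finger_force: 49.6
```

Call:
run_rows(
  increments=[
    [[0,0,4,0],[0,0,3,0],[0,0,3,0],[0,0,2,0],[0,0,0,0]],
  ],
)

```text
clock: 18.9
tool_pos: [451.4, 300.1, 106.2]
orientation: [0.692, 0.722, 0.0, 0.0]
contact_force: [-1.1, -1.6, -1.7]
grip_width: 22.4
finger_force: 49.6
```

Call:
run_rows(
  increments=[
    [[0,0,0,0],[0,0,0,0],[0,0,0,0]],
  ],
)

```text
clock: 19.15
tool_pos: [451.4, 300.1, 106.3]
orientation: [0.692, 0.722, 0.0, 0.0]
contact_force: [-0.2, 0.3, -1.2]
grip_width: 22.4
finger_force: 49.6
```

Call:
run_rows(
  increments=[
    [[0,2,0.6,0],[0,1.4,0.7,0],[0,0,0,0],[0,0,0,0]],
  ],
)

```text
clock: 19.48
tool_pos: [454.2, 300.2, 104.5]
orientation: [0.692, 0.722, -0.0, -0.0]
contact_force: [-2.0, 0.8, 1.1]
grip_width: 22.3
finger_force: 49.7
```

Call:
run_rows(
  increments=[
    [[0,0,1,0],[0,0,1,0],[0,0,0,0],[0,0,0,0]],
  ],
)

```text
clock: 19.82
tool_pos: [454.4, 300.1, 102.4]
orientation: [0.692, 0.722, -0.0, -0.0]
contact_force: [-2.2, -0.5, -0.4]
grip_width: 22.1
finger_force: 49.6
```

Call:
run_rows(
  increments=[
    [[0,0,0,0],[0,0,0,0],[0,0,0,0],[0,0,0,0],[0,0,0,0]],
  ],
  finger_gap=40,
)

```text
clock: 20.23
tool_pos: [454.9, 300.2, 102.9]
orientation: [0.692, 0.722, 0.0, 0.0]
contact_force: [-0.3, -0.3, 0.3]
grip_width: 40.0
finger_force: 0.0
```

Call:
run_rows(
  increments=[
    [[0,0,-30,0],[0,0,-40,0],[0,0,-30,0],[0,0,-20,0],[0,0,0,0]],
  ],
)

```text
clock: 20.65
tool_pos: [457.6, 301.3, 228.8]
orientation: [0.692, 0.722, 0.005, 0.002]
contact_force: [0.1, -0.4, 1.3]
grip_width: 39.9
finger_force: 0.0
```

Call:
run_rows(
  increments=[
    [[-20,0,0,0],[-20,0,0,0],[0,0,0,0],[0,0,0,0]],
  ],
  finger_gap=0,
)

```text
clock: 20.98
tool_pos: [456.0, 259.7, 221.8]
orientation: [0.692, 0.722, -0.0, -0.0]
contact_force: [-0.7, -0.2, 0.3]
grip_width: 0.0
finger_force: 0.0
```

```bash
python3 pl.py w9
```

```text
clk 20.98 tcp [456.  259.7 221.8] yhead 0.041 q6 0.25 d [-46.9 -50.5  89.4] turn -0.001 F [-0.7 -0.2  0.3] w 0.0
wrist peeler 0.9 tray [-40.5   0.2  -9.1]
wrist peeler 0.56 tray [25.4 -0.2  4.6]
 ext 0.81 [-45.6 -80.7  -9.1 -23.7  80.1   2.6]
 grip [-45.1 -51.2  -8.4 -30.8 -31.8   0.7 -23.7 -12.9   2.7] plane [-0.2  0. ]
wrist lighter 0.58 tray [22.2 -0.3  4.3]
 ext 0.56 [ 18.6 -27.4   6.9  41.2 106.6  24. ]
 grip [20.  26.2  7.5 33.1 55.9 18.7 41.  84.1 23.7] plane [-0.6  0. ]
scene peeler 0.74 tray [-38.   -1.1 -19. ]
 ext 0.68 [-48.  -81.5 -10.9 -24.6  80.6   4.1]
 grip [-47.7 -51.3  -5.5 -35.6 -32.    0.3 -24.6 -12.9   4.4] plane [-0.  0.]
scene lighter 0.98 tray [19.5 -2.8  9.2]
scene lighter 0.52 tray [ 2.8 -3.   0.1]
```

View pics/w9.png

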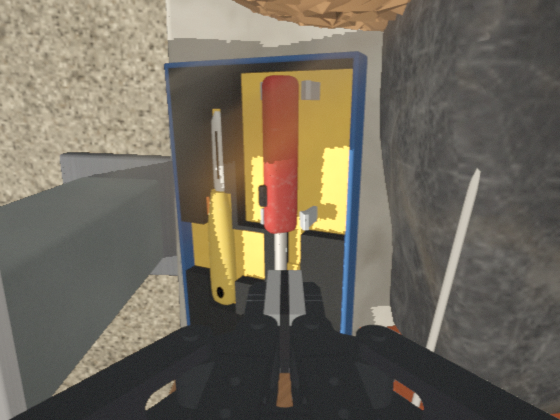

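The lighter body (px 263–300, 77–232) rests on the jaws at tray y≈0 offset, still roughly level in the world rather than parallel to the tray. I measure its top face before pressing.

Create top.py:
```python
from h import *
s=snap('wrist'); P,ok=cloud(s); hsv=cv2.cvtColor(s['frame'],cv2.COLOR_RGB2HSV); L=(P-O)@T
h=hsv[...,0].astype(int); m=ok&(hsv[...,1]>150)&(np.minimum(h,180-h)<10)&(np.abs(L[...,0]-32)<35)&(L[...,1]<125)&(L[...,1]>-5)
print('y ext',np.percentile(L[m][:,1],[.5,99.5]))
for a,b in ((5,35),(40,70),(75,105)):
    k=m&(L[...,1]>a)&(L[...,1]<b); q=L[k]; print(a,len(q))
    for x in range(12,52,3):
        r=q[np.abs(q[:,0]-x)<1.5]
        if len(r)>3: print('  x',x,'z med %.1f max %.1f'%(np.median(r[:,2]),np.percentile(r[:,2],95)),len(r))
```

```bash
python3 top.py
```

```text
y ext [  1.1 107. ]
5 862
  x 21 z med 18.8 max 19.5 24
  x 24 z med 21.3 max 22.1 59
  x 27 z med 21.8 max 22.9 98
  x 30 z med 21.0 max 22.4 120
  x 33 z med 18.4 max 20.4 205
  x 36 z med 14.9 max 17.1 171
  x 39 z med 11.0 max 13.2 155
  x 42 z med 8.8 max 10.3 28
40 1049
  x 21 z med 19.2 max 20.2 25
  x 24 z med 21.3 max 22.6 45
  x 27 z med 22.2 max 23.5 94
  x 30 z med 21.6 max 22.9 155
  x 33 z med 19.1 max 21.2 202
  x 36 z med 15.6 max 18.0 233
  x 39 z med 12.0 max 14.7 234
  x 42 z med 9.1 max 11.4 61
75 968
  x 21 z med 19.7 max 20.5 54
  x 24 z med 21.7 max 22.6 114
  x 27 z med 22.7 max 23.9 149
  x 30 z med 22.0 max 23.5 147
  x 33 z med 19.9 max 21.9 167
  x 36 z med 16.3 max 19.2 165
  x 39 z med 12.8 max 15.2 146
  x 42 z med 10.4 max 11.9 25
```

The profile shows the body rolled about 43° in the clip: top edge at tray (27, 22.5), uphill corner sunk between the lips. I'll regrip it, which squares it up. Then I'll place it with the uphill corner on the upper jaw, so it rolls flat when let go.

Run:
```python
from h import *
for n,p in (('ctr',(29,55,9)),('bl',(15.4,55,10)),('tl',(27,55,22.5)),('tr',(43,55,8)),('br',(31,55,-4))): print(n,tw(p))
c=tw((29,55,9)); to([c[0],c[1],tw((15.4,55,10))[2]+11],psi)
```

```text
ctr [452.8 299.7  80.8]
bl [440.1 299.2  76. ]
tl [445.3 299.4  92.2]
tr [465.9 300.3  85.8]
br [460.1 300.   69.9]
clk 21.53 tcp [456.3 260.4 222.7] yhead 0.043 q6 0.25 d [ 39.4  -1.8 135.7] turn 0.001 F [-0.1  0.3 -0.3] w 0.1
```

Call:
run_rows(
  increments=[
    [[19,-1,20,0],[20,-0.5,30,0],[0,0,35,0],[0,0,30,0],[0,0,16,0]],
  ],
  finger_gap=48,
)

```text
clock: 21.95
tool_pos: [450.6, 298.6, 87.6]
orientation: [0.691, 0.722, -0.003, -0.001]
contact_force: [-0.1, -0.0, -0.4]
grip_width: 48.2
finger_force: 0.0
```

Call:
run_rows(
  increments=[
    [[0,0,4,0],[0,0,0,0],[0,0,0,0]],
  ],
)

```text
clock: 22.2
tool_pos: [454.0, 299.4, 88.9]
orientation: [0.692, 0.722, 0.001, 0.0]
contact_force: [0.4, 0.9, 0.5]
grip_width: 48.1
finger_force: 0.0
```

Call:
run_rows(
  increments=[
    [[0,0,0,0],[0,0,0,0],[0,0,0,0],[0,0,0,0],[0,0,0,0]],
  ],
  finger_gap=0,
  force=60,
)

```text
clock: 22.62
tool_pos: [453.5, 299.5, 88.9]
orientation: [0.692, 0.722, 0.001, 0.0]
contact_force: [-2.6, -1.0, 4.7]
grip_width: 24.3
finger_force: 58.9
```

Call:
run_rows(
  increments=[
    [[0,0,0,0],[0,0,0,0],[0,0,-5,0],[0,0,-15,0],[0,0,-20,0]],
  ],
)

```text
clock: 23.03
tool_pos: [452.1, 298.5, 126.8]
orientation: [0.692, 0.722, -0.001, -0.001]
contact_force: [0.3, -0.6, -1.1]
grip_width: 24.7
finger_force: 59.0
```

Call:
run_rows(
  increments=[
    [[0,0,0,0],[0,0,0,0],[0,0,0,0]],
  ],
)

```text
clock: 23.28
tool_pos: [452.8, 298.9, 127.0]
orientation: [0.692, 0.722, -0.0, -0.0]
contact_force: [0.5, 0.4, -1.3]
grip_width: 24.6
finger_force: 59.0
```

```bash
python3 top.py; python3 -c "
from h import *
snap('wrist','w10');to(tw((32,55,0)),psi)"
```

```text
y ext [  9.  107.6]
5 1860
  x 36 z med 51.1 max 51.5 23
  x 39 z med 53.9 max 54.9 67
  x 42 z med 55.2 max 55.9 201
  x 45 z med 55.3 max 56.1 138
  x 48 z med 53.5 max 54.9 334
  x 51 z med 51.1 max 52.8 393
40 3882
  x 36 z med 51.3 max 51.9 90
  x 39 z med 53.6 max 54.6 218
  x 42 z med 55.3 max 56.2 396
  x 45 z med 55.4 max 56.3 498
  x 48 z med 53.8 max 55.5 661
  x 51 z med 51.1 max 53.0 676
75 5135
  x 36 z med 51.3 max 52.0 80
  x 39 z med 53.8 max 54.9 281
  x 42 z med 55.4 max 56.3 501
  x 45 z med 55.5 max 56.5 709
  x 48 z med 53.9 max 55.5 850
  x 51 z med 51.3 max 53.0 874
clk 23.38 tcp [452.3 298.7 126.3] yhead 0.043 q6 0.32 d [ 1.   7.2 52.4] turn 0.000 F [ 0.2  0.1 -1.5] w 24.3
```

Create roll.py:
```python
from h import *
s=snap('wrist'); P,ok=cloud(s); hsv=cv2.cvtColor(s['frame'],cv2.COLOR_RGB2HSV); tp=env.state()['tool_pos']; D=P-tp
M=R.from_euler('z',psi).as_matrix(); D=D@M
h=hsv[...,0].astype(int); m=ok&(hsv[...,1]>150)&(np.minimum(h,180-h)<10)&(np.abs(D[...,0])<40)&(D[...,1]>15)&(D[...,1]<48)&(np.abs(D[...,2])<45)
q=D[m]
for x in range(-20,22,3):
    r=q[np.abs(q[:,0]-x)<1.5]
    if len(r)>3: print('x',x,'z med %.1f max %.1f'%(np.median(r[:,2]),np.percentile(r[:,2],95)),len(r))
print('nozzle/ends'); print(np.percentile(D[ok&(hsv[...,1]>150)&(np.minimum(h,180-h)<10)&(np.abs(D[...,0])<40)&(np.abs(D[...,2])<45)],[1,99],axis=0))
```

```bash
python3 roll.py
```

```text
x -11 z med -2.6 max -0.5 269
x -8 z med 1.4 max 2.7 666
x -5 z med 2.8 max 3.8 719
x -2 z med 2.7 max 3.6 712
x 1 z med 1.8 max 2.8 751
x 4 z med 0.8 max 1.8 703
x 7 z med -0.3 max 0.8 713
x 10 z med -1.5 max -0.3 655
x 13 z med -3.2 max -2.0 229
nozzle/ends
[[-10.7 -43.9  -5.2]
 [ 12.4  53.1   3.7]]
```

Run:
```python
from h import *
c=tw([46,55,16]); t=c+R.from_euler('z',psi).apply([-7.8,0,18.7]); print(c,t); to(t,psi)
```

```text
[465.2 300.2  94.3] [457.5 299.9 113. ]
clk 23.43 tcp [452.3 298.8 126.3] yhead 0.043 q6 0.32 d [ 0.9  5.2 13.3] turn 0.000 F [ 0.9  0.3 -1.3] w 24.6
```

Call:
run_rows(
  increments=[
    [[0.9,6,0,0],[0,0,6,0],[0,0,4,0],[0,0,2,0],[0,0,0,0]],
  ],
)

```text
clock: 23.85
tool_pos: [458.4, 300.0, 114.4]
orientation: [0.692, 0.722, -0.001, -0.0]
contact_force: [0.1, 0.4, -0.0]
grip_width: 24.9
finger_force: 59.0
```

Call:
run_rows(
  increments=[
    [[0,0,1,0],[0,0,0,0],[0,0,0,0]],
  ],
)

```text
clock: 24.1
tool_pos: [459.1, 300.3, 114.8]
orientation: [0.692, 0.722, 0.0, 0.0]
contact_force: [0.7, 0.4, -1.2]
grip_width: 24.7
finger_force: 59.0
```

Call:
run_rows(
  increments=[
    [[0,0,1.5,0],[0,0,0,0],[0,0,0,0]],
  ],
)

```text
clock: 24.35
tool_pos: [459.1, 300.3, 113.2]
orientation: [0.692, 0.722, -0.0, -0.0]
contact_force: [0.7, -0.4, 0.0]
grip_width: 25.0
finger_force: 59.0
```

Call:
run_rows(
  increments=[
    [[0,0,1.5,0],[0,0,0,0],[0,0,0,0]],
  ],
)

```text
clock: 24.6
tool_pos: [459.0, 300.2, 111.6]
orientation: [0.692, 0.722, -0.0, -0.0]
contact_force: [0.2, 0.2, -0.9]
grip_width: 24.5
finger_force: 59.0
```

Call:
run_rows(
  increments=[
    [[0,0.7,1.5,0],[0,0,0,0],[0,0,0,0]],
  ],
)

```text
clock: 24.85
tool_pos: [459.3, 300.3, 110.0]
orientation: [0.692, 0.722, -0.0, -0.0]
contact_force: [-2.1, 0.3, 0.8]
grip_width: 24.7
finger_force: 59.1
```

Call:
run_rows(
  increments=[
    [[0,0.7,1.5,0],[0,0,0,0],[0,0,0,0]],
  ],
)

```text
clock: 25.1
tool_pos: [460.2, 300.4, 108.6]
orientation: [0.692, 0.722, -0.0, -0.0]
contact_force: [-4.2, 0.4, 1.3]
grip_width: 24.5
finger_force: 59.1
```

Call:
run_rows(
  increments=[
    [[0,0.7,1.5,0],[0,0,0,0],[0,0,0,0]],
  ],
)

```text
clock: 25.35
tool_pos: [461.0, 300.4, 107.1]
orientation: [0.692, 0.722, -0.0, -0.0]
contact_force: [-3.6, 0.1, 2.2]
grip_width: 24.6
finger_force: 59.1
```

Call:
run_rows(
  increments=[
    [[0,0,-5.5,0],[0,2,0,0],[0,0,1,0],[0,0,0,0],[0,0,0,0]],
  ],
)

```text
clock: 25.77
tool_pos: [463.5, 300.4, 111.6]
orientation: [0.692, 0.722, 0.0, 0.0]
contact_force: [-1.0, -0.8, -1.3]
grip_width: 24.9
finger_force: 59.1
```

Call:
run_rows(
  increments=[
    [[0,0,1,0],[0,0,0,0],[0,0,0,0]],
  ],
)

```text
clock: 26.02
tool_pos: [463.3, 300.4, 110.7]
orientation: [0.692, 0.722, 0.0, 0.0]
contact_force: [0.1, -0.2, -0.7]
grip_width: 24.7
finger_force: 59.0
```

Call:
run_rows(
  increments=[
    [[0,0,0,0],[0,0,0,0],[0,0,0,0],[0,0,0,0],[0,0,0,0]],
  ],
  finger_gap=40,
)

```text
clock: 26.43
tool_pos: [463.2, 300.5, 110.8]
orientation: [0.692, 0.722, 0.0, 0.0]
contact_force: [0.0, -0.1, -0.5]
grip_width: 39.7
finger_force: 0.0
```

Call:
run_rows(
  increments=[
    [[0,0,-30,0],[0,0,-40,0],[0,0,-30,0],[0,0,-20,0],[0,0,0,0]],
  ],
)

```text
clock: 26.85
tool_pos: [466.0, 301.6, 236.8]
orientation: [0.692, 0.722, 0.005, 0.002]
contact_force: [0.9, -0.1, -0.1]
grip_width: 40.1
finger_force: 0.0
```

Call:
run_rows(
  increments=[
    [[-20,0,0,0],[-20,0,0,0],[0,0,0,0],[0,0,0,0]],
  ],
  finger_gap=0,
)

```text
clock: 27.18
tool_pos: [464.6, 259.9, 229.7]
orientation: [0.692, 0.722, -0.001, -0.0]
contact_force: [-0.4, -0.9, 0.2]
grip_width: 0.4
finger_force: 0.0
```

```bash
python3 top.py; python3 pl.py w11 | grep -A3 lighter
```

```text
y ext [  1.7 107.8]
5 628
  x 36 z med 21.9 max 22.8 34
  x 39 z med 21.6 max 22.8 131
  x 42 z med 19.6 max 21.3 200
  x 45 z med 16.3 max 18.7 250
  x 48 z med 14.9 max 16.2 12
40 459
  x 27 z med 14.4 max 15.0 7
  x 36 z med 22.2 max 22.9 29
  x 39 z med 21.7 max 22.9 92
  x 42 z med 19.8 max 21.6 126
  x 45 z med 16.8 max 18.8 187
  x 48 z med 14.8 max 16.2 15
75 618
  x 27 z med 15.5 max 15.8 8
  x 30 z med 18.0 max 19.0 19
  x 33 z med 20.8 max 22.1 21
  x 36 z med 22.6 max 23.4 76
  x 39 z med 22.4 max 23.6 160
  x 42 z med 20.8 max 22.5 175
  x 45 z med 17.7 max 19.8 151
  x 48 z med 15.8 max 16.5 8
wrist lighter 0.85 tray [39.8 -1.1 -1. ]
 ext 0.61 [ 24.3 -30.1   8.8  46.9 106.7  23.4]
 grip [24.9 26.3 11.9 40.3 56.3 19.6 46.7 83.9 23.1] plane [0.1 0. ]
scene peeler 0.79 tray [-36.3  -0.6 -15.2]
scene lighter 0.69 tray [35.7 -0.4  3.4]
 ext 0.68 [  22.9 -107.5  -14.9   45.7  108.2   24.3]
 grip [23.7 27.  10.6 35.2 56.9 19.1 45.3 84.  24.1] plane [0.2 0. ]
```

The lighter now lies rolled the other way: peak at tray (37, 22.5), downhill corner low between the lips. Pressing the uphill peak down should drive the low corner to the floor and then roll the body flat.

Run:
```python
from h import *
c=tw([38,56,23.5]); print(c); to(c+np.array([0,0,14+6]),psi)
```

```text
[454.8 300.8  97.8]
clk 27.73 tcp [464.9 260.7 230.7] yhead 0.043 q6 0.24 d [ 40.5  -8.3 112.9] turn 0.001 F [ 0.3  0.1 -0.1] w -0.0
```

Call:
run_rows(
  increments=[
    [[20,-4,15,0],[20.5,-4,30,0],[0,0,35,0],[0,0,25,0],[0,0,8,0]],
  ],
)

```text
clock: 28.15
tool_pos: [452.0, 299.8, 113.1]
orientation: [0.691, 0.722, -0.004, -0.002]
contact_force: [-0.8, -0.4, -0.3]
grip_width: -0.2
finger_force: 0.0
```

Call:
run_rows(
  increments=[
    [[0,0,0,0],[0,0,2,0],[0,0.9,2,0],[0,0.9,2,0],[0,0,0,0]],
  ],
)

```text
clock: 28.57
tool_pos: [458.0, 300.9, 112.9]
orientation: [0.692, 0.722, 0.001, 0.001]
contact_force: [0.9, 0.0, -0.4]
grip_width: -0.1
finger_force: 0.0
```

Call:
run_rows(
  increments=[
    [[0,1.3,2,0],[0,1.3,2,0],[0,0,0,0]],
  ],
)

```text
clock: 28.82
tool_pos: [460.3, 301.0, 108.1]
orientation: [0.692, 0.722, 0.001, 0.0]
contact_force: [0.2, -0.5, 1.7]
grip_width: 0.2
finger_force: 1.1
```

Call:
run_rows(
  increments=[
    [[0,1.3,2,0],[0,0,0,0]],
  ],
)

```text
clock: 28.98
tool_pos: [461.5, 301.1, 106.0]
orientation: [0.692, 0.722, 0.001, 0.0]
contact_force: [1.0, 0.4, 2.6]
grip_width: -0.2
finger_force: 1.6
```

Call:
run_rows(
  increments=[
    [[0,1,2,0],[0,0,0,0]],
  ],
)

```text
clock: 29.15
tool_pos: [463.0, 301.3, 104.4]
orientation: [0.692, 0.722, 0.001, 0.001]
contact_force: [1.2, 1.0, 3.8]
grip_width: -0.0
finger_force: 2.2
```

Call:
run_rows(
  increments=[
    [[0,1,2,0],[0,0,0,0]],
  ],
)

```text
clock: 29.32
tool_pos: [464.8, 301.3, 102.5]
orientation: [0.692, 0.722, 0.002, 0.001]
contact_force: [5.1, 2.0, 4.7]
grip_width: -0.3
finger_force: 3.0
```

Call:
run_rows(
  increments=[
    [[0,0.8,2,0],[0,0,0,0]],
  ],
  lines="1,3",
)

```text
clock: 29.48
tool_pos: [466.1, 301.4, 100.9]
orientation: [0.692, 0.722, 0.002, 0.001]
```

```bash
python3 -c "
from h import *
snap('wrist','w12'); s=snap('scene','s12')
print(env.state()['contact_force'])
P,ok=cloud(s);hsv=cv2.cvtColor(s['frame'],cv2.COLOR_RGB2HSV);L=(P-O)@T
h=hsv[...,0].astype(int); m=ok&(hsv[...,1]>150)&(np.minimum(h,180-h)<10)&(np.abs(L[...,0]-32)<35)&(L[...,1]<125)&(L[...,1]>-5)&(L[...,2]<40)
for x in range(12,56,3):
    r=L[m]; r=r[np.abs(r[:,0]-x)<1.5]
    if len(r)>3: print(x,np.percentile(r[:,2],[10,50,90]),len(r))
"
```

```text
[6.1 0.8 5.2]
18 [ 7.   9.8 11. ] 18
21 [ 8.1 10.2 12. ] 52
24 [ 9.4 11.4 13.2] 50
27 [10.3 13.  14.4] 47
30 [10.8 13.5 15.6] 46
33 [11.9 14.2 16.3] 50
36 [12.2 14.  15.9] 43
39 [ 9.7 12.3 14.2] 31
```

Call:
run_rows(
  increments=[
    [[0,0,-30,0],[0,0,-40,0],[-20,0,-30,0],[-20,0,-20,0],[0,0,0,0]],
  ],
)

```text
clock: 30.0
tool_pos: [467.1, 259.3, 223.8]
orientation: [0.692, 0.722, 0.002, 0.002]
contact_force: [0.7, 0.3, 0.0]
grip_width: -0.2
finger_force: 0.0
```

Call:
run_rows(
  increments=[
    [[0,0,0,0],[0,0,0,0],[0,0,0,0]],
  ],
)

```text
clock: 30.25
tool_pos: [463.8, 261.2, 217.1]
orientation: [0.692, 0.722, -0.002, -0.001]
contact_force: [0.5, 0.1, -0.6]
grip_width: 0.0
finger_force: 0.0
```

```bash
python3 top.py;python3 -c "
from h import *
snap('wrist','w13');to(tw((32,55,3)),psi)"
```

```text
y ext [  0.5 107.4]
5 310
  x 39 z med 7.5 max 8.5 42
  x 42 z med 5.8 max 7.9 196
  x 45 z med 1.1 max 4.3 68
40 484
  x 21 z med 7.2 max 7.7 7
  x 24 z med 8.5 max 9.5 15
  x 27 z med 9.0 max 9.4 12
  x 30 z med 8.8 max 9.8 5
  x 33 z med 8.6 max 9.4 17
  x 36 z med 9.0 max 9.8 24
  x 39 z med 8.4 max 9.4 85
  x 42 z med 6.2 max 8.5 238
  x 45 z med 2.3 max 5.2 81
75 611
  x 24 z med 8.9 max 9.8 70
  x 27 z med 9.4 max 10.4 96
  x 30 z med 9.6 max 10.7 78
  x 33 z med 9.2 max 10.4 81
  x 36 z med 9.3 max 10.5 76
  x 39 z med 8.9 max 10.0 83
  x 42 z med 7.2 max 9.1 106
  x 45 z med 4.3 max 6.7 20
clk 30.35 tcp [464.2 261.3 217.7] yhead 0.044 q6 0.24 d [ 39.   -3.9 141. ] turn 0.001 F [ 0.1 -0.1  0.7] w 0.3
```

The lighter now lies flat on the jaws (top at z≈9 right across, x 21–45). I press at its middle along the tray normal.

Run:
```python
from h import *
c=tw([33,56,9]); to(c+np.array([-9,0,14+10]),psi)
```

```text
clk 30.35 tcp [464.2 261.3 217.7] yhead 0.044 q6 0.24 d [ 40.4 -14.6 111.2] turn 0.001 F [ 0.1 -0.1  0.7] w 0.3
```

Call:
run_rows(
  increments=[
    [[20,-7,15,0],[20.5,-7.5,30,0],[0,0,35,0],[0,0,25,0],[0,0,6,0]],
  ],
)

```text
clock: 30.77
tool_pos: [444.8, 300.0, 102.8]
orientation: [0.691, 0.723, -0.005, -0.002]
contact_force: [-0.4, -0.4, -0.5]
grip_width: 0.2
finger_force: 0.0
```

Call:
run_rows(
  increments=[
    [[0,0,0,0],[0,1.2,2.7,0],[0,1.2,2.7,0],[0,0.8,1.8,0],[0,0,0,0]],
  ],
)

```text
clock: 31.18
tool_pos: [453.4, 301.1, 102.5]
orientation: [0.692, 0.722, 0.001, 0.0]
contact_force: [0.2, 0.4, -0.8]
grip_width: 0.1
finger_force: 0.0
```

Call:
run_rows(
  increments=[
    [[0,0.8,1.8,0],[0,0.8,1.8,0],[0,0,0,0]],
  ],
)

```text
clock: 31.43
tool_pos: [454.1, 301.0, 97.8]
orientation: [0.692, 0.722, 0.0, 0.0]
contact_force: [0.6, 0.9, 0.9]
grip_width: 0.1
finger_force: 0.1
```

Call:
run_rows(
  increments=[
    [[0,0.8,1.8,0],[0,0,0,0]],
  ],
)

```text
clock: 31.6
tool_pos: [454.8, 301.1, 95.9]
orientation: [0.692, 0.722, -0.0, -0.0]
contact_force: [-0.1, 0.6, 0.3]
grip_width: 0.2
finger_force: 0.2
```

Call:
run_rows(
  increments=[
    [[0,0.8,1.8,0],[0,0,0,0]],
  ],
)

```text
clock: 31.77
tool_pos: [455.5, 301.1, 93.9]
orientation: [0.692, 0.722, -0.0, -0.0]
contact_force: [-0.1, -0.8, 0.5]
grip_width: 0.0
finger_force: 0.0
```

Call:
run_rows(
  increments=[
    [[0,0.8,1.8,0],[0,0,0,0]],
  ],
)

```text
clock: 31.93
tool_pos: [455.8, 301.2, 92.7]
orientation: [0.692, 0.722, -0.001, -0.001]
contact_force: [-3.3, -1.8, 5.2]
grip_width: 0.1
finger_force: 3.1
```

Call:
run_rows(
  increments=[
    [[0,0.8,1.8,0],[0,0,0,0]],
  ],
)

```text
clock: 32.1
tool_pos: [454.8, 301.2, 91.2]
orientation: [0.692, 0.722, -0.003, -0.002]
contact_force: [-12.3, -1.2, 13.7]
grip_width: -0.3
finger_force: 8.7
```

Call:
run_rows(
  increments=[
    [[0,0.8,1.8,0],[0,0,0,0]],
  ],
)

```text
clock: 32.27
tool_pos: [455.1, 301.2, 90.9]
orientation: [0.692, 0.722, -0.003, -0.002]
contact_force: [-18.6, -4.8, 25.5]
grip_width: -0.3
finger_force: 15.8
```

Call:
run_rows(
  increments=[
    [[0,0.8,1.8,0],[0,0,0,0]],
  ],
)

```text
clock: 32.43
tool_pos: [455.3, 301.3, 90.6]
orientation: [0.691, 0.723, -0.004, -0.003]
contact_force: [-26.5, -6.8, 39.0]
grip_width: -0.0
finger_force: 23.3
```

Call:
run_rows(
  increments=[
    [[0,-3,-8,0],[0,0,-40,0],[-20,0,-40,0],[-20,0,-30,0],[0,0,0,0]],
  ],
)

```text
clock: 32.85
tool_pos: [461.6, 261.6, 209.8]
orientation: [0.692, 0.722, 0.005, 0.004]
contact_force: [1.1, 0.6, -0.1]
grip_width: 0.1
finger_force: 0.0
```

Call:
run_rows(
  increments=[
    [[0,0,0,0],[0,0,0,0],[0,0,0,0]],
  ],
)

```text
clock: 33.1
tool_pos: [456.3, 262.5, 200.5]
orientation: [0.692, 0.722, -0.001, -0.001]
contact_force: [-1.1, 0.5, -0.4]
grip_width: 0.0
finger_force: 0.0
```

```bash
python3 top.py;python3 -c "
from h import *
snap('wrist','w14');to(tw((32,55,3)),psi)"; python3 pl.py w14 | grep -A2 lighter
```

```text
y ext [ 1.2 94.3]
5 320
  x 21 z med 2.4 max 2.8 17
  x 24 z med 2.4 max 3.3 9
  x 39 z med 2.2 max 3.6 59
  x 42 z med -0.8 max 2.2 229
40 868
  x 21 z med 2.0 max 2.5 18
  x 24 z med 3.0 max 3.8 35
  x 27 z med 3.2 max 4.0 46
  x 30 z med 3.1 max 4.1 62
  x 33 z med 3.3 max 4.2 80
  x 36 z med 3.1 max 4.3 102
  x 39 z med 2.7 max 4.0 168
  x 42 z med -0.5 max 2.1 355
75 468
  x 24 z med 3.0 max 4.0 33
  x 27 z med 3.4 max 4.2 41
  x 30 z med 3.6 max 4.5 45
  x 33 z med 3.5 max 4.3 54
  x 36 z med 3.2 max 4.2 54
  x 39 z med 2.6 max 3.8 99
  x 42 z med 0.3 max 2.1 139
clk 33.20 tcp [456.4 262.6 200.5] yhead 0.044 q6 0.25 d [ 37.3   3.7 123.9] turn 0.001 F [-0.1  0.1 -0.3] w -0.2
wrist lighter 0.83 tray [ 29.   -1.8 -16.9]
 ext 0.87 [ 17.5 -21.1  -9.1  43.3 106.8   4.5]
 grip [19.3 26.3 -7.5 34.6 56.   2.7 43.2 84.   4.3] plane [-0.2  0. ]
--
scene lighter 0.95 tray [ 28.   -1.8 -11.5]
scene lighter 0.42 tray [ 0.3 -4.3 -1.2]
 ext 0.83 [  16.2 -102.8  -15.7   42.8  108.1    6.5]
 grip [ 16.3  26.2 -14.   31.   54.6   2.2  42.7  83.9   5.6] plane [-0.1  0. ]
```

View pics/w14.png

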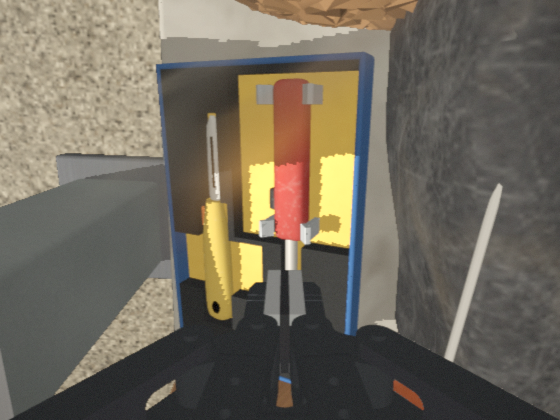

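The jaws (px 265/312 at row 93, and 267/310 at row 228) are snapped over the red body, which lies flat with its top at z≈3.2. The peeler is still home, so I hand in.

```bash
python3 -c "
from h import *
print(ticket.sign_off())"
```

```text
the job is handed in; nothing more can be done
None
```

The job is handed in at about 33 s on the robot's clock: the last pictures show the peeler pressed home in its cutout and the lighter snapped flat under the jaws, both let go, with the other things left alone; no verdict came back.

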